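# Take the short nozzle out of the indexing nozzle rack

## Robot

A 7-joint arm with a two-finger parallel gripper is mounted at the origin on a cart in front of the work surface, level with it; the furniture and walls round the work are solid. World frame = base frame: x ahead of the robot, y to its left, z up, the work surface at z = 0. Lengths are in mm, angles in rad, forces in N, time in s.
With the tool pointing down it reaches from about 425 to 875 mm from the base axis. Payload 8.4 kg.
Tool frame: the origin (TCP) lies midway between the tips of the shut fingers; the grasp point (between the pads) lies 19 mm behind it (robot.hold_point_z is the distance from the TCP to the grasp point, in mm); z points along the fingers, y is the line along which they close (so a half turn about z gives the same grasp; the last joint's range is limited). The gripper opens to 87 mm and grips with 3 to 60 N. Pads are 19 mm wide; open, the fingers measure 117 mm over their backs; the gripper's body (75 mm by 190 mm) begins 51 mm behind the grasp point.
Start: joints at [-1.259, 0.333, 0.04, 1.465, -0.013, 1.343, -0.059], TCP at [259.571, 595.891, 222.546] pointing down, gripper open.
Joint ranges: [-2.58, 2.58], [-0.38, 2.09], [-1.3, 1.39], [0.25, 2.4], [-1.5, 4.64], [0.08, 2.09], [-2.65, 2.65]. Speed limits (rad/s): [2.22, 2.22, 2.79, 2.79, 3.14, 3.14, 3.14].

## Interface

Orientations are given as a rotation vector (axis times angle).
In Python, from station import robot gives the robot as it stands.
- The arm moves only by the shell command python3 nudge.py 'ROWS'. ROWS is a JSON list of rows, 1 to 10 of them, each of 7 numbers: a rotation vector rx, ry, rz in rad, then dx, dy, dz in mm, then the opening from 0.0 (shut) to 1.0 (fully open); each row is the pose to reach, as a shift and turn from the pose commanded when the command began, along the tool's axes at that moment; what a row does not reach only later rows make up. A row lasts 1/12 s, in which the tool goes at most 41.7 mm and 0.125 rad, less where a joint would pass 70% of its speed; a pose out of reach is approached as far as the arm can. The fingers move at their own pace and stop on an object; the grip force is fixed at half the most. Time passes only in rows, so rows that do not move let the fingers close. It prints the time, the measured TCP pose, the force, the opening and the grip force at its end.
- robot.observe(): the state, without advancing time (a new reading comes with each control period).
- robot.read_camera(name): name is "scene" or "top" or "wrist"; returns a dict with "image" (400x640x3 uint8, blue, green, red), "intrinsics" (3x3 intrinsics, pixels), "view" (4x4, takes a point from world to camera coordinates). Camera axes: x right, y up, looking along -z (the intrinsics and any distortion apply to the point x, -y, -z); pixel columns grow to the right and rows downward; lengths in mm; the calibration is good to about 2 mm. A picture is of the moment at which its call begins. There is no depth.
- robot.job_done(): hands the job in; it is judged then, once.
The state is a dict: "time_s": time; "qpos": joint angles; "dq": joint speeds; "joint_efforts": joint torques, N m; "ee_pos": TCP position; "tcp_rot": TCP orientation; "force": force on the tool from outside, world axes, zero at the start; "torque": the same for the moment, N m; "finger_gap": opening from 0.0 (shut) to 1.0 (fully open); "grip_force": force on a finger pad.
Only numpy, scipy, OpenCV 4.12 (cv2) and the standard library are available. Lean on these libraries where they do the work, as an engineer would, in place of code of your own. Each camera call takes 0.05 s, during which the arm holds its last target. There are 200 camera calls.

## Task

Turn the round nozzle rack click by click until the short nozzle stands at the gate of the track, slide that nozzle out along the track into the open pocket at its end, then lift it off and stand it upright, wholly on the black rubber mat beside the parts lying there. Finish with the rack turned so that its blank place (the one with the bolted-on block) has clicked in at the gate again and no other nozzle can come out. Leave the four tall nozzles in their slots, never tip the short one over, and do not shift the jar or the parts on the mat.

Things in the scene. Friction and masses are not known exactly. Their poses are not given: they have to be found in the camera images.
- rack: Fixed base of the nozzle rack: round grey plate 294 mm wide, 14 mm high, on which the nozzles' feet stand and slide. Origin on the wheel's axis at table height, z up; a straight track runs out along its own -x. A guard ring under the wheel's rim keeps the feet in, except at the gate, where the track begins.
- rack_wheel (a joint): Angle of the wheel, rad, anticlockwise from above, no stops; 0 (as at the start): blank place at the gate. Six places, pi/3 apart. A spring-loaded ball in the hub clicks in at each and pulls the wheel there from up to about 15 degrees either side; to leave a click takes a push of about 8 to 12 N at a handle, and half-way between two clicks the wheel is nearly free.
- hub (a point): Top centre of the wheel's hub (79 mm wide), on the axis, 55 mm over the table. The wheel is a star-shaped steel plate, 280 mm wide, its top 28 mm over the table, with five radial slots, open outwards, and one blank place; a nozzle stands in each slot, its centre 95 mm from the axis.
- handle (a point): Top of one of the wheel's six upright black handles: 16 mm wide, from the plate up to 81 mm over the table, 122 mm from the axis, half-way between neighbouring places. This one is 30 degrees anticlockwise (from above) of the blank place; the others follow every 60 degrees.
- gate (a point): Fixed point: the gate, 125 mm from the axis on the track's line, 28 mm over the table. The track: two steel lips from 143 to 188 mm from the axis, top 28 mm over the table, 58 mm wide together, with a 19 mm slot between them, flared at the mouth; they hold the nozzle's foot down, so it cannot be lifted before it has passed them.
- blank (a point): Point on the wheel at its blank place (no slot; a dark steel block 40 x 30 x 10 mm, held by two screws, on the plate), 125 mm from the axis; coincides with gate when the blank place is clicked in there.
- pocket (a point): Fixed point on the floor of the open pocket at the track's end, 211 mm from the axis, 14 mm over the table. A curved end stop 8 mm high (outside 237 mm from the axis) stops the foot with its centre at 212 mm; the foot is clear of the lips, free to be lifted, from 204 mm on.
- cabinet_corner (a point): Obstacle: the near upper right corner of a fixed grey drawer cabinet, 157 mm high, behind the rack, always in the same place. From this corner its front (with the upper drawer open) runs 260 mm in the world direction (-0.415, 0.910); the cabinet lies beyond that line, as seen from the robot.
- mat: Black rubber mat, 110 mm (its x) by 200 mm (its y), 4 mm thick, fixed; origin at the centre of its underside. About 60 mm at its -y end is free; the other parts lie about its middle and its +y end.
- short_nozzle: The short nozzle: a filling nozzle on a steel quick-change foot; origin at the centre of its underside, z up along its axis. From below: T-foot 36 mm wide, 6 mm high; neck 16 mm wide up to 16 mm; grip collar 31 mm wide from 16 to 34 mm; then the white plastic nozzle, 28 mm wide, tapering to its tip. 83 mm high in all, about 50 g, loose in one of the wheel's five slots at the start.
- tall_nozzle_1: One of the four tall nozzles: like the short one, but 98 mm high. About 50 g, loose in its slot; it must stay in the wheel.
- tall_nozzle_2: One of the four tall nozzles: like the short one, but 98 mm high. About 50 g, loose in its slot; it must stay in the wheel.
- tall_nozzle_3: One of the four tall nozzles: like the short one, but 98 mm high. About 50 g, loose in its slot; it must stay in the wheel.
- tall_nozzle_4: One of the four tall nozzles: like the short one, but 98 mm high. About 50 g, loose in its slot; it must stay in the wheel.
- clamp_ring: Bystander: loose steel pipe clamp ring, 54 x 66 x 13 mm, lying on the mat; origin at the centre of its underside.
- ferrule: Bystander: loose steel ferrule, 50 mm flange, 30 mm high, standing on the mat; origin at the centre of its underside.
- jar: Bystander: loose sample jar, 46 mm wide, 68 mm high, standing on the table beside the track; origin at the centre of its underside.

How it is judged:
By the outcome, as a careful person would: the job done as asked, in the order asked, and still so for the second after the job is handed in, with the robot touching nothing.
It also fails if it takes over 72 s, if anything falls off the work surface, if the arm or the gripper's body presses on something with over 40 N, if the wrist force passes 120 N, or if a joint passes its speed limit or range.

## Working session

There is one attempt and no reset: what is moved stays moved. The work goes in short steps, Python scripts to look and compute and a shell command to move; the robot and the scene stay as the last step left them, time stands still between calls to the robot, and variables do not carry over. Pictures are saved under pics/ and viewed, at most 10 in all, crops included, and the job is handed in when it is done.

```bash
ls; mkdir -p pics; python3 - <<'E'
from station import robot
import cv2,numpy as np
for n in("scene","top","wrist"):
    c=robot.read_camera(n);cv2.imwrite(f"pics/{n}0.png",c["image"]);print(n,c["intrinsics"],np.round(c["view"],3),[k for k in c])
s=robot.observe();print(s["time_s"],s["ee_pos"],s["tcp_rot"],s["finger_gap"])
E
```

```text
nudge.py
pics
station.py
scene [[384.36060102   0.         320.1525575 ]
 [  0.         384.36060102 201.31628749]
 [  0.           0.           1.        ]] [[ 8.87000e-01 -4.63000e-01  6.00000e-03 -3.76495e+02]
 [ 1.99000e-01  3.94000e-01  8.97000e-01 -2.72300e+02]
 [-4.17000e-01 -7.94000e-01  4.41000e-01 -5.48253e+02]
 [ 0.00000e+00  0.00000e+00  0.00000e+00  1.00000e+00]] ['image', 'intrinsics', 'view']
top [[441.4653196    0.         317.44912472]
 [  0.         441.4653196  198.48099707]
 [  0.           0.           1.        ]] [[ 1.000000e-03 -9.990000e-01 -3.300000e-02  1.934920e+02]
 [ 9.940000e-01 -3.000000e-03  1.110000e-01 -5.317650e+02]
 [-1.110000e-01 -3.300000e-02  9.930000e-01 -1.049483e+03]
 [ 0.000000e+00  0.000000e+00  0.000000e+00  1.000000e+00]] ['image', 'intrinsics', 'view']
wrist [[319.48661463   0.         314.63235314]
 [  0.         319.48661463 199.33263029]
 [  0.           0.           1.        ]] [[ 4.00000e-01  9.16000e-01 -1.00000e-03 -6.50378e+02]
 [-8.77000e-01  3.83000e-01 -2.90000e-01  3.48300e+01]
 [-2.65000e-01  1.17000e-01  9.57000e-01 -3.90240e+02]
 [ 0.00000e+00  0.00000e+00  0.00000e+00  1.00000e+00]] ['image', 'intrinsics', 'view']
0.15 [259.46217515 595.584168   221.89817421] [-6.40801960e-01 -3.07538345e+00  1.86523238e-03] 0.9993465108412478
```

View pics/top0.png

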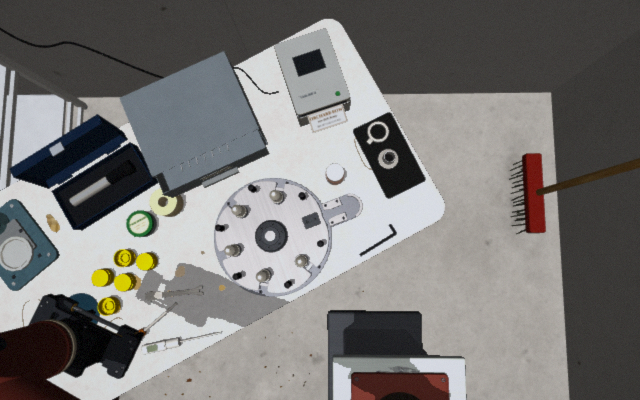

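View pics/scene0.png

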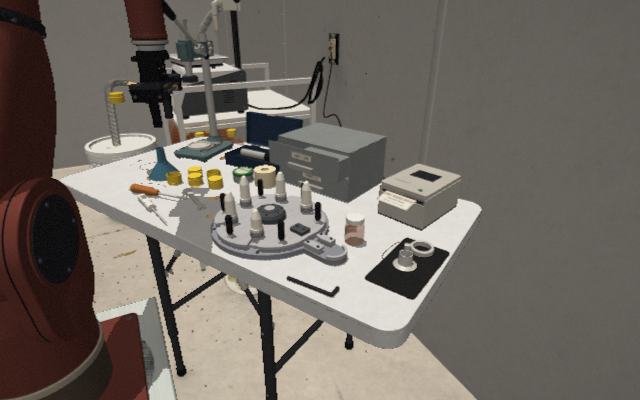

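The top view shows the hub near (270,236), the blank block at (311,219), the pocket near (352,207) and the jar at (336,173). The mat is around (390,155), with its free end near (405,182). I'll zoom in on both views to measure.

```bash
python3 - <<'E'
import cv2
a=cv2.imread("pics/top0.png")[100:300,205:445];cv2.imwrite("pics/t1.png",cv2.resize(a,None,fx=3,fy=3,interpolation=2)[:600])
a=cv2.imread("pics/scene0.png")[160:300,200:460];cv2.imwrite("pics/s1.png",cv2.resize(a,None,fx=3,fy=3,interpolation=2))
E
```

```text
(no output)
```

View pics/t1.png

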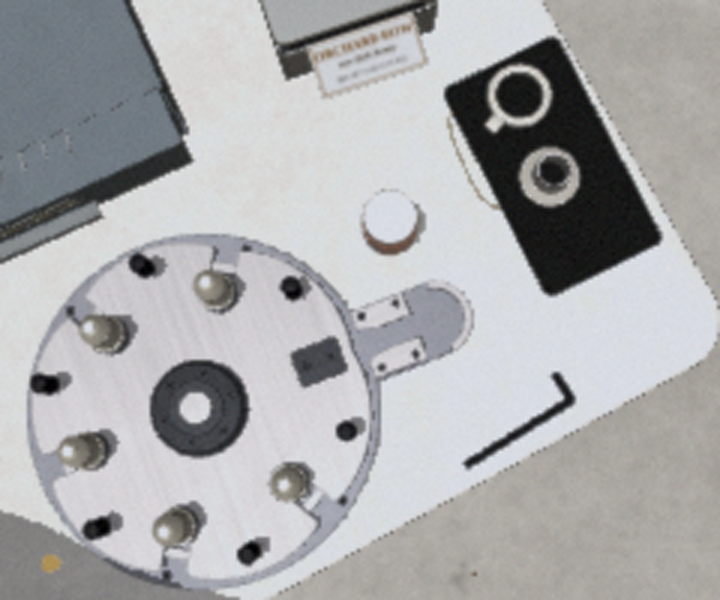

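View pics/s1.png

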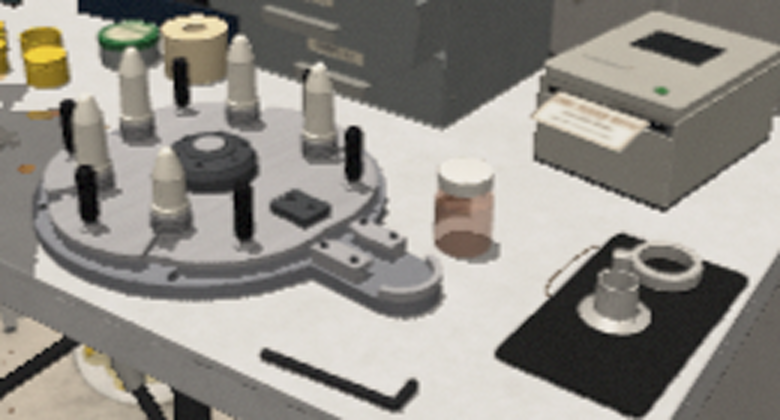

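The tip that looks shortest is at top-crop (290,482), scene-crop (168,150), one place clockwise of the blank. If so, the wheel has to turn +60°. I'll triangulate to check.

```bash
cat > h.py <<'E'
from station import robot
import numpy as np,cv2
from scipy.optimize import least_squares
def cams(names=("top","scene")): return {n:robot.read_camera(n) for n in names}
def proj(c,P):
    q=c["view"]@np.r_[P,1];K=c["intrinsics"];v=K@np.array([q[0],-q[1],-q[2]]);return v[:2]/v[2]
def tri(obs):  # [(cam,px)]
    f=lambda P:np.concatenate([proj(c,P)-p for c,p in obs])
    r=least_squares(f,[700,0,50]);return r.x,abs(r.fun).max()
def T(p):return np.array([205+p[0]/3-.33,100+p[1]/3-.33])
def S(p):return np.array([200+p[0]/3-.33,160+p[1]/3-.33])
E
python3 - <<'E'
from h import *
C=cams();t,s=C["top"],C["scene"]
pt=dict(h0=((290,287),(354,130)),h1=((344,430),(243,185)),h2=((246,553),(87,172)),h3=((93,530),(68,104)),h4=((40,384),(181,63)),h5=((138,263),(307,75)),hub=((195,407),(212,145)),block=((320,360),(300,207)),
nA=((286,479),(166,150)),nB=((172,524),(88,99)),nC=((76,451),(132,51)),nD=((95,330),(240,40)),nE=((210,286),(319,67)),
m1=((555,38),(742,280)),m2=((445,90),(625,235)),m3=((550,296),(497,353)),m4=((661,240),(640,417)),jar=((389,215),(467,172)),
fer=((552,170),(617,278)),)
for k,(a,b) in pt.items():
    P,e=tri([(t,T(a)),(s,S(b))]);print(k,P.round(1),round(e,1))
def model(v):
    x,y,th=v;c,sn=np.cos(th),np.sin(th);r=[]
    R=lambda rad,al,z:np.array([x+rad*np.cos(th+al),y+rad*np.sin(th+al),z])
    L=[("h%d"%i,R(122,np.pi+np.pi/6-(0 if i==0 else 1)*0+ -i*np.pi/3,81)) for i in range(6)]+[("hub",np.array([x,y,55])),("block",R(125,np.pi,38))]
    return L
def f(v):return np.concatenate([np.r_[proj(t,P)-T(pt[k][0]),proj(s,P)-S(pt[k][1])] for k,P in model(v)])
best=min((least_squares(f,[700,100,a]) for a in(0,1.5,3,4.5)),key=lambda r:r.cost)
print(best.x,np.degrees(best.x[2]),abs(best.fun).max(),best.fun.round(1))
E
```

```text
h0 [535.4 228.7  79.5] 0.5
h1 [423.6 186.6  78.7] 0.3
h2 [329.3 262.2  76.1] 0.3
h3 [346.4 380.6  78.9] 0.2
h4 [459.8 424.9  77.2] 0.6
h5 [553.5 350.2  76.3] 0.4
hub [442.8 306.1  52.2] 0.7
block [479.4 207.9  34.5] 0.2
nA [384.  231.   96.2] 0.8
nB [350.8 315.1 109.7] 0.9
nC [406.8 387.4 112.8] 0.0
nD [498.9 375.2 110.4] 0.4
nE [532.6 287.3 112. ] 0.6
m1 [755.8   9.9   1.1] 0.7
m2 [714.5 101.7   1.1] 0.8
m3 [536.1  16.5   4.4] 0.4
m4 [582.8 -77.    1.8] 0.2
jar [594.2 151.2  64.7] 0.2
fer [636.1  17.2  34.4] 0.2
[440.29439284 306.88291615   1.93878517] 111.08420736439426 7.107489378091088 [-0.5 -0.5 -0.8 -0.8  0.2  0.6 -1.2 -0.6 -0.5  1.2 -1.8 -1.8 -1.4  0.3
 -1.  -1.1 -1.3 -0.3 -1.2 -1.6 -0.7 -0.2  0.5 -1.8 -0.3  0.4 -1.8 -0.9
  7.1 -2.3  5.7  1.5]
```

The short nozzle's tip is at z≈96, against ≈110–113 for the others, so the wheel turns +60°. I'll refit the rack pose without the block and work out the first move, to handle h1.

```bash
cat >> h.py <<'E'
from scipy.spatial.transform import Rotation as Rn
import json,os
def rel(pos,yang,tool=None):
    """row to reach TCP pos, tool down, tool y at world angle yang (deg, mod 180)"""
    o=robot.observe();R0=Rn.from_rotvec(o["tcp_rot"]) ;best=None
    for a in(yang,yang+180):
        a=np.radians(a);y=np.array([np.cos(a),np.sin(a),0]);z=np.array([0,0,-1.]);x=np.cross(y,z)
        rv=(R0.inv()*Rn.from_matrix(np.c_[x,y,z])).as_rotvec()
        if best is None or np.linalg.norm(rv)<np.linalg.norm(best):best=rv
    return best.round(3),R0.inv().apply(np.array(pos)-o["ee_pos"]).round(1)
def pol(r,deg,z):  # deg relative to track direction
    x,y,th=json.load(open("rack.json"));a=th+np.radians(deg);return np.array([x+r*np.cos(a),y+r*np.sin(a),z])
def st():
    o=robot.observe();print("t%.2f"%o["time_s"],o["ee_pos"].round(1) if hasattr(o["ee_pos"],"round") else o["ee_pos"],np.round(o["force"],1),round(o["finger_gap"],3),np.round(o["grip_force"],1))
E
python3 - <<'E'
from h import *
C=cams();t,s=C["top"],C["scene"]
pt=dict(h0=((290,287),(354,130)),h1=((344,430),(243,185)),h2=((246,553),(87,172)),h3=((93,530),(68,104)),h4=((40,384),(181,63)),h5=((138,263),(307,75)),hub=((195,407),(212,145)))
def f(v):
    x,y,th=v;o=[]
    for k,(a,b) in pt.items():
        al=th+np.radians(30-60*int(k[1])) if k!="hub" else 0;r=122*(k!="hub")
        P=np.array([x+r*np.cos(al),y+r*np.sin(al),81 if r else 55]);o+=[proj(t,P)-T(a),proj(s,P)-S(b)]
    return np.concatenate(o)
r=least_squares(f,[441,306,-1.2]);print(r.x,np.degrees(r.x[2]),r.fun.round(1))
json.dump(list(r.x),open("rack.json","w"))
tr=np.degrees(r.x[2])
print(pol(122,-30,53),tr-30+90)
print(rel(pol(122,-30,150),tr+60))
print("cab corner",[tri([(t,(268,152)),(s,(352,193+0))])[0]])
E
```

```text
[441.21456663 304.40413013  -1.19706915] -68.58701026566223 [ 0.3 -1.   0.  -0.5  1.3 -0.1 -0.1 -0.3  0.9  0.6 -0.9 -1.3 -0.1  0.1
 -0.5 -0.7 -0.3 -0.4 -0.8 -1.3  0.  -0.5  1.  -1.6  0.8  0.  -1.1 -0.6]
[422.99860327 183.77171873  53.        ] -8.58701026566223
(array([-0.  ,  0.  ,  1.31]), array([-314.4, -312.4,   72.5]))
cab corner [array([660.66799244, 307.20757344,  44.58402192])]
```

```bash
python3 nudge.py '[[0,0,0.12,-30,-30,0,0.6],[0,0,0.24,-60,-60,0,0.6],[0,0,0.36,-90,-90,0,0.6],[0,0,0.48,-120,-120,0,0.6],[0,0,0.6,-150,-150,0,0.6],[0,0,0.72,-180,-180,0,0.6],[0,0,0.84,-210,-210,0,0.6],[0,0,0.96,-240,-240,0,0.6],[0,0,1.08,-270,-270,0,0.6],[0,0,1.2,-300,-300,0,0.6]]'
python3 nudge.py '[[0,0,0.11,-20,0,0,0.6],[0,0,0.11,-20,0,0,0.6],[0,0,0.11,-20,0,0,0.6]]'
python3 - <<'E'
from h import *
c=robot.read_camera("wrist");cv2.imwrite("pics/w1.png",c["image"])
tr=-68.587
st();print(rel(pol(122,-30,120),tr+60))
print("h1 expected px",proj(c,pol(122,-30,81)),"tip px",proj(c,robot.observe()["ee_pos"]))
E
```

```text
time_s: 1.18
ee_pos: [412.3, 206.1, 222.8]
tcp_rot: [-2.272, -2.17, -0.001]
force: [1.6, -0.3, 0.2]
finger_gap: 0.602
grip_force: 0.0
time_s: 1.43
ee_pos: [411.4, 187.4, 222.9]
tcp_rot: [-2.383, -2.046, -0.002]
force: [-0.1, 0.5, 0.5]
finger_gap: 0.604
grip_force: 0.0
t1.48 [411.1 188.6 222.8] [0.1 1.1 1.1] 0.598 0.0
(array([ 0.   , -0.001,  0.001]), array([ -3.1,  12.5, 102.8]))
h1 expected px [325.91346443 190.46354879] tip px [312.06900598 252.19204293]
```

View pics/w1.png

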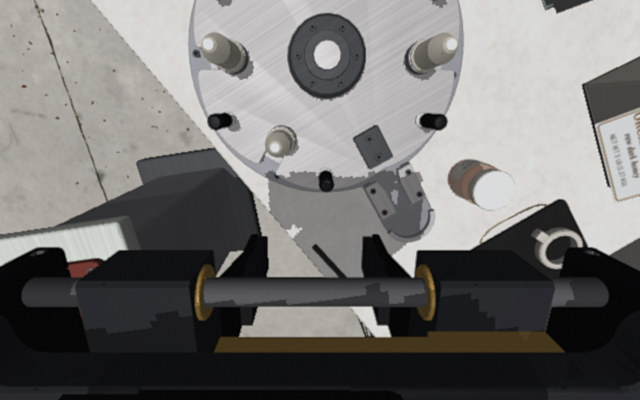

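The wrist view shows h1's top at about (326,175), the hub at (327,55), the short nozzle's tip at (278,143), h0's top at (436,120) and h2's top at (213,121). The predicted h1 pixel is about 15 px off, so I'll fit the rack from this view as well.

```bash
python3 - <<'E'
from h import *
c=robot.read_camera("wrist");tr=-68.587
for n,P,px in(("h1",pol(122,-30,81),(326,175)),("hub",pol(0,0,55),(327,55)),("h0",pol(122,30,81),(438,121)),("h2",pol(122,-90,81),(213,121)),("tip",pol(95,-60,97),(278,143))):
    print(n,proj(c,P).round(1),px)
print(np.linalg.inv(c["view"])[:3,3],c["view"].round(3))
st()
E
```

```text
h1 [326.4 191.6] (326, 175)
hub [326.8  60.7] (327, 55)
h0 [440.9 128.3] (438, 121)
h2 [213.3 128.3] (213, 121)
tip [274.7 153.8] (278, 143)
[424.07365892 267.99659285 384.07957232] [[ 9.89000e-01 -1.49000e-01 -0.00000e+00 -3.79289e+02]
 [ 1.43000e-01  9.47000e-01 -2.89000e-01 -2.03396e+02]
 [ 4.30000e-02  2.85000e-01  9.57000e-01 -4.62545e+02]
 [ 0.00000e+00  0.00000e+00  0.00000e+00  1.00000e+00]]
t1.53 [410.9 189.2 222.7] [-0.2  0.4 -0.4] 0.598 0.0
```

```bash
python3 - <<'E'
from h import *
x=json.load(open("rack.json"));x[1]=307;json.dump(x,open("rack.json","w"))
print(rel(pol(122,-30,53),-8.6));st()
E
```

```text
(array([ 0.   , -0.001,  0.003]), array([ -1.1,  12.3, 169.7]))
t1.53 [410.9 189.2 222.7] [-0.2  0.4 -0.4] 0.598 0.0
```

```bash
python3 nudge.py '[[0,0,0,0,12.3,30,0.6],[0,0,0,-1,12.3,65,0.6],[0,0,0,-1,12.3,100,0.6],[0,0,0,-1,12.3,130,0.6],[0,0,0,-1,12.3,150,0.6],[0,0,0,-1,12.3,162,0.6],[0,0,0,-1,12.3,169,0.6],[0,0,0,-1,12.3,169,0.6]]'
python3 nudge.py '[[0,0,0,0,0,0,0],[0,0,0,0,0,0,0],[0,0,0,0,0,0,0],[0,0,0,0,0,0,0],[0,0,0,0,0,0,0]]'
```

```text
time_s: 2.2
ee_pos: [422.2, 185.9, 52.2]
tcp_rot: [-2.379, -2.052, 0.004]
force: [0.2, 0.1, 0.8]
finger_gap: 0.6
grip_force: 0.0
time_s: 2.62
ee_pos: [423.6, 185.6, 54.2]
tcp_rot: [-2.382, -2.049, -0.002]
force: [-0.5, -0.0, -0.5]
finger_gap: 0.309
grip_force: 0.0
```

```bash
python3 nudge.py '[[0,0,0,0,0,0,0],[0,0,0,0,0,0,0],[0,0,0,0,0,0,0],[0,0,0,0,0,0,0],[0,0,0,0,0,0,0]]'
python3 - <<'E'
from h import *
st();o=robot.observe();R0=Rn.from_rotvec(o["tcp_rot"])
for k in range(1,11):
    a=6*k; print((R0.inv().apply(pol(122,-30+a,53)-pol(122,-30,53))).round(1),round(-np.radians(a),3))
print(R0.as_matrix().round(2))
E
```

```text
time_s: 3.03
ee_pos: [423.4, 185.4, 53.8]
tcp_rot: [2.382, 2.049, 0.0]
force: [-0.6, -0.5, 4.1]
finger_gap: 0.177
grip_force: 30.0
t3.03 [423.4 185.4  53.8] [-0.6 -0.5  4.1] 0.177 30.0
[ 0.7 12.8  0. ] -0.105
[ 2.7 25.4  0. ] -0.209
[ 6.  37.7  0. ] -0.314
[10.6 49.6  0. ] -0.419
[16.4 61.   0. ] -0.524
[23.3 71.7  0. ] -0.628
[31.4 81.6  0. ] -0.733
[40.4 90.7  0. ] -0.838
[50.3 98.7  0. ] -0.942
[ 61.  105.6   0. ] -1.047
[[ 0.15  0.99  0.  ]
 [ 0.99 -0.15  0.  ]
 [ 0.    0.   -1.  ]]
```

```bash
python3 nudge.py '[[0,0,-0.052,0.2,6.4,0,0],[0,0,-0.105,0.7,12.8,0,0],[0,0,-0.157,1.5,19.1,0,0],[0,0,-0.209,2.7,25.4,0,0],[0,0,-0.262,4.2,31.6,0,0],[0,0,-0.314,6,37.7,0,0],[0,0,-0.367,8.1,43.7,0,0],[0,0,-0.419,10.6,49.6,0,0],[0,0,-0.471,13.3,55.4,0,0],[0,0,-0.524,16.3,61,0,0]]'
python3 - <<'E'
from h import *
o=robot.observe();p=np.array(o["ee_pos"][:2]);x,y,th=json.load(open("rack.json"));d=p-[x,y];print(np.hypot(*d),np.degrees(np.arctan2(d[1],d[0])-th))
print(rel(pol(122,30,53.8),-8.6+60))
E
```

```text
time_s: 3.87
ee_pos: [486.2, 192.3, 53.8]
tcp_rot: [-1.767, -2.597, 0.0]
force: [-2.2, -0.8, 5.6]
finger_gap: 0.17
grip_force: 30.0
123.25178800164214 0.01677885058948508
(array([-0.   , -0.   , -0.521]), array([17.4, 61. , -0. ]))
```

```bash
python3 nudge.py '[[0,0,-0.052,0.2,6.4,0,0],[0,0,-0.105,0.7,12.8,0,0],[0,0,-0.157,1.5,19.1,0,0],[0,0,-0.209,2.7,25.4,0,0],[0,0,-0.262,4.2,31.6,0,0],[0,0,-0.314,6,37.7,0,0],[0,0,-0.367,8.1,43.7,0,0],[0,0,-0.419,10.6,49.6,0,0],[0,0,-0.471,13.3,55.4,0,0],[0,0,-0.524,16.3,61,0,0]]'
python3 nudge.py '[[0,0,0,0,0,0,0],[0,0,0,0,0,0,0]]'
```

```text
time_s: 4.7
ee_pos: [537.9, 229.8, 53.8]
tcp_rot: [1.034, 2.965, 0.001]
force: [-0.0, -1.1, 5.6]
finger_gap: 0.172
grip_force: 30.0
time_s: 4.87
ee_pos: [537.7, 229.6, 53.8]
tcp_rot: [1.04, 2.963, 0.001]
force: [3.3, -0.6, 3.2]
finger_gap: 0.177
grip_force: 30.0
```

```bash
python3 nudge.py '[[0,0,0,0,0,0,0.3],[0,0,0,0,0,0,0.5],[0,0,0,0,0,0,0.5],[0,0,0,0,0,0,0.5],[0,0,0,0,0,-40,0.5],[0,0,0,0,0,-80,0.5],[0,0,0,0,0,-120,0.5],[0,0,0,0,0,-120,0.5]]'
python3 - <<'E'
from h import *
st();print(rel(pol(95,0,180),-68.6))
E
```

```text
time_s: 5.53
ee_pos: [540.0, 231.2, 181.7]
tcp_rot: [1.036, 2.959, 0.013]
force: [1.6, 1.0, 0.3]
finger_gap: 0.497
grip_force: 0.0
t5.53 [540.  231.2 181.7] [1.6 1.  0.3] 0.497 0.0
(array([ 0.007,  0.008, -1.047]), array([ 42.3, -49.9,   1. ]))
```

```bash
python3 nudge.py '[[0,0,-0.12,5,-5,0,0.6],[0,0,-0.24,10,-10,0,0.6],[0,0,-0.36,15,-16,0,0.6],[0,0,-0.48,20,-22,0,0.6],[0,0,-0.6,25,-28,0,0.6],[0,0,-0.72,30,-34,0,0.6],[0,0,-0.84,36,-40,0,0.6],[0,0,-0.96,42,-46,0,0.6],[0,0,-1.047,42,-50,0,0.6],[0,0,-1.047,42,-50,0,0.6]]'
python3 - <<'E'
from h import *
c=robot.read_camera("wrist");cv2.imwrite("pics/w2.png",c["image"])
t=robot.read_camera("top");cv2.imwrite("pics/t2.png",cv2.resize(t["image"][160:300,205:385],None,fx=4,fy=4,interpolation=2))
st()
for n,P in(("tip",pol(95,0,97)),("hub",pol(0,0,55)),("h+30",pol(122,30,81)),("h-30",pol(122,-30,81)),("pocket",pol(211,0,14)),("lipin",pol(143,0,28)),("lipout",pol(188,0,28)),):
    print(n,proj(c,P).round(1),((proj(t,P)-[205,160])*4).round(1))
print(np.linalg.inv(c["view"])[:3,3],c["view"].round(3))
E
```

```text
time_s: 6.37
ee_pos: [471.9, 216.4, 173.4]
tcp_rot: [0.59, -3.085, 0.0]
force: [-0.1, -0.1, -0.0]
finger_gap: 0.601
grip_force: 0.0
t6.47 [472.7 216.8 173.5] [ 1.  -0.4 -0.5] 0.602 0.0
tip [315.1 212.8] [401.3 238.8]
hub [419.  197.9] [257.4 301.5]
h+30 [302.8 271.6] [382.3 137.2]
h-30 [301.7 132.1] [458.1 331.8]
pocket [202.9 186. ] [583.2 178.9]
lipin [266.6 189.8] [481.  217.3]
lipout [221.3 189.6] [549.3 190.4]
[399.03590251 187.53602059 334.6734719 ] [[-3.68000e-01  9.30000e-01  1.00000e-03 -2.76440e+01]
 [-8.90000e-01 -3.52000e-01 -2.89000e-01  5.18046e+02]
 [-2.69000e-01 -1.07000e-01  9.57000e-01 -1.93055e+02]
 [ 0.00000e+00  0.00000e+00  0.00000e+00  1.00000e+00]]
```

View pics/w2.png

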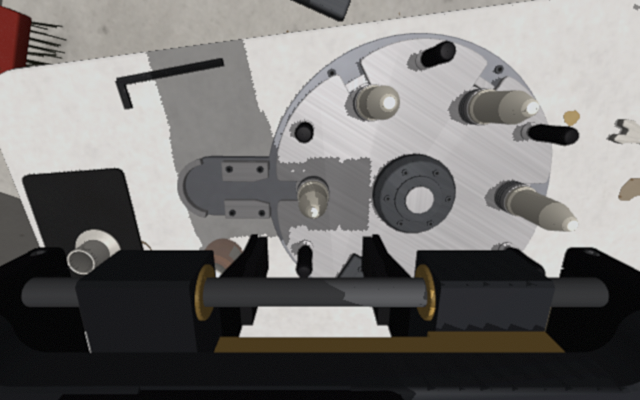

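The wrist view shows the short nozzle at the gate with its tip at (315,212), as predicted. The lips are centred on row ≈189.5 and handle −30 is at (303,131), so the rack model holds and the wheel has clicked in. Next is the grasp.

```bash
python3 - <<'E'
from h import *
st();print(rel(pol(95,0,33),-68.6))
E
```

```text
t6.47 [472.7 216.8 173.5] [ 1.  -0.4 -0.5] 0.602 0.0
(array([ 0.   , -0.   , -0.003]), array([ -3.6,   0.5, 140.5]))
```

```bash
python3 nudge.py '[[0,0,0,-3.6,0.5,20,0.6],[0,0,0,-3.6,0.5,45,0.6],[0,0,0,-3.6,0.5,70,0.6],[0,0,0,-3.6,0.5,95,0.6],[0,0,0,-3.6,0.5,115,0.6],[0,0,0,-3.6,0.5,130,0.6],[0,0,0,-3.6,0.5,137,0.6],[0,0,0,-3.6,0.5,140,0.6],[0,0,0,-3.6,0.5,140,0.6]]'
python3 - <<'E'
from h import *
st();print(rel(pol(95,0,33),-68.6))
E
```

```text
time_s: 7.22
ee_pos: [476.0, 218.6, 33.3]
tcp_rot: [0.582, -3.087, 0.001]
force: [0.4, 0.2, -0.1]
finger_gap: 0.605
grip_force: 0.0
t7.22 [476.  218.6  33.3] [ 0.4  0.2 -0.1] 0.605 0.0
(array([-0.   , -0.001, -0.001]), array([ 0.1, -0. ,  0.3]))
```

```bash
python3 nudge.py '[[0,0,0,0,0,0,0],[0,0,0,0,0,0,0],[0,0,0,0,0,0,0],[0,0,0,0,0,0,0],[0,0,0,0,0,0,0],[0,0,0,0,0,0,0]]'
```

```text
time_s: 7.72
ee_pos: [476.4, 218.8, 34.2]
tcp_rot: [-0.584, 3.086, 0.001]
force: [-0.5, -1.5, 4.7]
finger_gap: 0.346
grip_force: 30.0
```

```bash
python3 nudge.py '[[0,0,0,0,-5,0,0],[0,0,0,0,-12,0,0],[0,0,0,0,-19,0,0],[0,0,0,0,-26,0,0],[0,0,0,0,-33,0,0],[0,0,0,0,-40,0,0]]'
python3 - <<'E'
from h import *
st();o=robot.observe();R0=Rn.from_rotvec(o["tcp_rot"]);print("tool force",R0.inv().apply(o["force"]).round(1),rel(pol(211,0,34),-68.6))
E
```

```text
time_s: 8.22
ee_pos: [491.1, 182.0, 34.2]
tcp_rot: [-0.585, 3.085, 0.002]
force: [-0.8, 2.7, 6.1]
finger_gap: 0.344
grip_force: 30.0
t8.22 [491.1 182.   34.2] [-0.8  2.7  6.1] 0.344 30.0
tool force [-0.3  2.8 -6.1] (array([0.001, 0.002, 0.001]), array([  0.9, -76.4,   0.1]))
```

```bash
python3 nudge.py '[[0,0,0,0.5,-7,0,0],[0,0,0,0.8,-14,0,0],[0,0,0,0.8,-22,0,0],[0,0,0,0.8,-30,0,0],[0,0,0,0.8,-38,0,0]]'
python3 - <<'E'
from h import *
st();o=robot.observe();R0=Rn.from_rotvec(o["tcp_rot"]);print("tool force",R0.inv().apply(o["force"]).round(1),rel(pol(211,0,34),-68.6))
E
```

```text
time_s: 8.63
ee_pos: [504.7, 146.2, 34.2]
tcp_rot: [-0.585, 3.085, 0.002]
force: [-0.2, 5.1, 5.6]
finger_gap: 0.344
grip_force: 30.0
t8.63 [504.7 146.2  34.2] [-0.2  5.1  5.6] 0.344 30.0
tool force [-1.7  4.8 -5.6] (array([0.001, 0.002, 0.001]), array([  0.4, -38.1,   0.2]))
```

```bash
python3 nudge.py '[[0,0,0,0,-7,0,0],[0,0,0,0.3,-14,0,0],[0,0,0,0.3,-22,0,0],[0,0,0,0.3,-29,0,0],[0,0,0,0.3,-34,0,0],[0,0,0,0.3,-37,0,0],[0,0,0,0.3,-37,0,0]]'
python3 - <<'E'
from h import *
c=robot.read_camera("wrist");cv2.imwrite("pics/w3.png",c["image"])
st();o=robot.observe();R0=Rn.from_rotvec(o["tcp_rot"]);print("tool force",R0.inv().apply(o["force"]).round(1),rel(pol(211,0,34),-68.6))
E
```

```text
time_s: 9.22
ee_pos: [517.6, 110.7, 34.2]
tcp_rot: [-0.583, 3.086, 0.001]
force: [0.4, 2.0, 9.3]
finger_gap: 0.344
grip_force: 30.0
t9.27 [517.6 110.7  34.1] [-0.4  1.9  8.6] 0.343 30.0
tool force [-0.3  1.9 -8.6] (array([0.   , 0.001, 0.   ]), array([-0.5, -0.4,  0.1]))
```

View pics/w3.png

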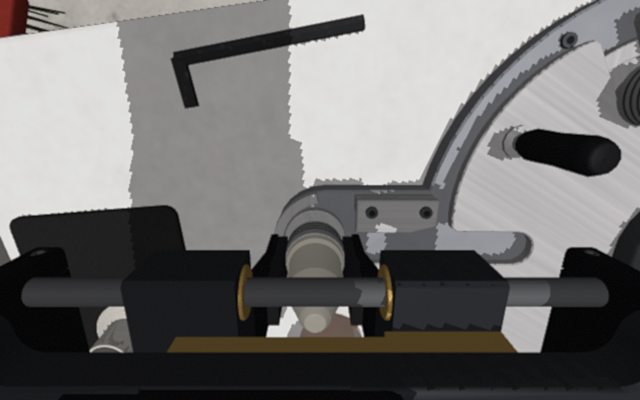

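The nozzle is held upright in the pocket, with its foot past the lip ends at about (430,210). Lift it.

```bash
python3 nudge.py '[[0,0,0,0,0.5,-3,0],[0,0,0,0,0.5,-8,0],[0,0,0,0,0.5,-12,0]]'
python3 nudge.py '[[0,0,0,0,0,-10,0],[0,0,0,0,0,-25,0],[0,0,0,0,0,-40,0],[0,0,0,0,0,-48,0],[0,0,0,0,0,-48,0]]'
python3 - <<'E'
from h import *
st();p=[585,-17,94];print(rel(p,-68.6))
for n in("top","scene"):
    c=robot.read_camera(n);print(n,[proj(c,q).round(0) for q in ([585,-17,4],[647.3,12.5,4])])
E
```

```text
time_s: 9.52
ee_pos: [516.3, 110.8, 45.5]
tcp_rot: [0.583, -3.086, 0.001]
force: [-0.1, 0.2, -0.4]
finger_gap: 0.347
grip_force: 30.0
time_s: 9.93
ee_pos: [518.0, 111.8, 95.8]
tcp_rot: [-0.583, 3.084, 0.001]
force: [0.1, 0.1, -0.9]
finger_gap: 0.345
grip_force: 30.0
t9.93 [518.  111.8  95.8] [ 0.1  0.1 -0.9] 0.345 30.0
(array([-0.   ,  0.003,  0.   ]), array([ -15.3, -144.4,    1.8]))
top [array([401., 179.]), array([389., 154.])]
scene [array([394., 280.]), array([409., 264.])]
```

```bash
python3 nudge.py '[[0,0,0,-1,-12,0,0],[0,0,0,-3,-30,0,0],[0,0,0,-5,-50,0,0],[0,0,0,-7,-70,0,0],[0,0,0,-9,-90,0,0],[0,0,0,-12,-110,0,0],[0,0,0,-14,-128,0,0],[0,0,0,-15,-139,0,0],[0,0,0,-15,-144,0,0],[0,0,0,-15,-144,0,0]]'
python3 nudge.py '[[0,0,0,0,0,8,0],[0,0,0,0,0,20,0],[0,0,0,0,0,35,0],[0,0,0,0,0,45,0],[0,0,0,0,0,50,0],[0,0,0,0,0,50,0]]'
python3 - <<'E'
from h import *
c=robot.read_camera("top");s=robot.read_camera("scene")
a=cv2.resize(c["image"][90:230,330:460],None,fx=3,fy=3,interpolation=2);b=cv2.resize(s["image"][200:320,330:460],None,fx=3,fy=3,interpolation=2)
cv2.imwrite("pics/p1.png",np.hstack([a,np.pad(b,((0,a.shape[0]-b.shape[0]),(0,0),(0,0)))]))
st();print(rel([585,-17,24.2],-68.6))
E
```

```text
time_s: 10.87
ee_pos: [583.1, -17.9, 92.9]
tcp_rot: [0.582, -3.086, 0.001]
force: [-0.1, 0.4, -0.2]
finger_gap: 0.344
grip_force: 30.0
time_s: 11.37
ee_pos: [582.1, -16.3, 41.8]
tcp_rot: [0.585, -3.084, -0.001]
force: [-0.8, 0.7, -0.6]
finger_gap: 0.345
grip_force: 30.0
t11.47 [583.4 -16.7  43.5] [ 0.6 -0.3 -0. ] 0.344 30.0
(array([ 0.   , -0.   ,  0.001]), array([-1.4, -0.9, 19.3]))
```

View pics/p1.png

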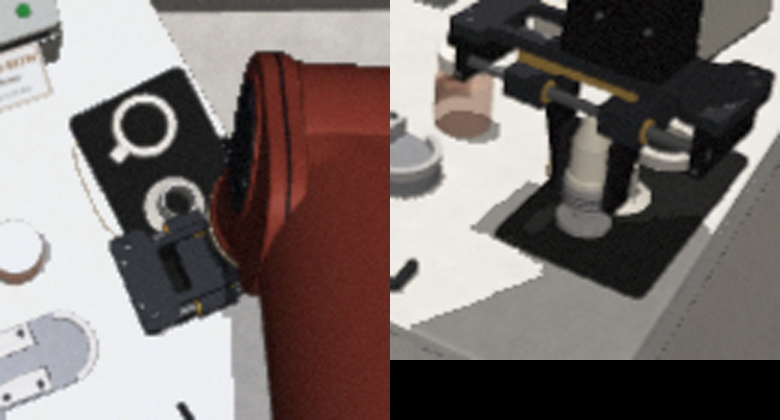

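In the scene crop the nozzle's foot hangs over the free end of the mat at (585,222), inside the near edge and clear of the ferrule flange at (630,195). I'll lower it until it touches.

```bash
python3 nudge.py '[[0,0,0,-0.7,-0.5,6,0],[0,0,0,-1.4,-0.9,11,0],[0,0,0,-1.4,-0.9,15,0],[0,0,0,-1.4,-0.9,17,0],[0,0,0,-1.4,-0.9,17,0],[0,0,0,-1.4,-0.9,17,0]]'
python3 nudge.py '[[0,0,0,0,0,1,0],[0,0,0,0,0,1.5,0],[0,0,0,0,0,2,0],[0,0,0,0,0,2,0]]'
```

```text
time_s: 11.97
ee_pos: [584.9, -17.3, 26.5]
tcp_rot: [0.584, -3.087, 0.0]
force: [0.4, -0.4, 0.0]
finger_gap: 0.344
grip_force: 30.0
time_s: 12.3
ee_pos: [585.0, -17.2, 24.5]
tcp_rot: [-0.584, 3.087, -0.0]
force: [0.1, -1.0, -0.4]
finger_gap: 0.348
grip_force: 30.0
```

```bash
python3 nudge.py '[[0,0,0,0,0,0.5,0],[0,0,0,0,0,1,0],[0,0,0,0,0,1,0]]'
```

```text
time_s: 12.55
ee_pos: [585.1, -17.3, 24.2]
tcp_rot: [-0.584, 3.087, 0.0]
force: [-2.3, -0.3, 6.2]
finger_gap: 0.342
grip_force: 30.0
```

```bash
python3 nudge.py '[[0,0,0,0,0,0.5,0],[0,0,0,0,0,1,0],[0,0,0,0,0,1,0]]'
```

```text
time_s: 12.8
ee_pos: [585.2, -17.3, 24.1]
tcp_rot: [-0.584, 3.086, 0.001]
force: [-6.8, 0.5, 16.6]
finger_gap: 0.345
grip_force: 30.0
```

Contact. Ease off, open, and rise.

```bash
python3 nudge.py '[[0,0,0,0,0,-1,0.35],[0,0,0,0,0,-1,0.4],[0,0,0,0,0,-1,0.45],[0,0,0,0,0,-1,0.55],[0,0,0,0,0,-1,0.6],[0,0,0,0,0,-1,0.6],[0,0,0,0,0,-1,0.6]]'
python3 nudge.py '[[0,0,0,0,0,-10,0.6],[0,0,0,0,0,-30,0.6],[0,0,0,0,0,-60,0.6],[0,0,0,0,0,-95,0.6],[0,0,0,0,0,-130,0.6],[0,0,0,0,0,-160,0.6],[0,0,0,0,0,-160,0.6]]'
python3 - <<'E'
from h import *
st();print(rel(pol(122,30,180),-8.6+60))
E
```

```text
time_s: 13.38
ee_pos: [584.9, -17.3, 23.4]
tcp_rot: [0.584, -3.087, 0.0]
force: [-0.5, -0.2, -0.7]
finger_gap: 0.586
grip_force: 0.0
time_s: 13.97
ee_pos: [588.2, -17.5, 191.2]
tcp_rot: [-0.582, 3.077, -0.001]
force: [1.3, -0.5, -0.1]
finger_gap: 0.601
grip_force: 0.0
t13.97 [588.2 -17.5 191.2] [ 1.3 -0.5 -0.1] 0.601 0.0
(array([0.003, 0.01 , 1.047]), array([-42.5, 250.1,  11. ]))
```

```bash
python3 nudge.py '[[0,0,0.11,-4,25,0,0.6],[0,0,0.22,-8,50,0,0.6],[0,0,0.33,-13,80,0,0.6],[0,0,0.44,-18,110,0,0.6],[0,0,0.55,-23,140,0,0.6],[0,0,0.66,-28,170,0,0.6],[0,0,0.77,-33,200,0,0.6],[0,0,0.88,-38,225,0,0.6],[0,0,0.99,-42.5,245,5,0.6],[0,0,1.047,-42.5,250,11,0.6]]'
python3 nudge.py '[[0,0,0,0,0,0,0.6],[0,0,0,0,0,0,0.6]]'
python3 - <<'E'
from h import *
for n in("top","scene"):
    c=robot.read_camera(n);cv2.imwrite(f"pics/{n}5.png",c["image"])
a=cv2.resize(cv2.imread("pics/top5.png")[90:290,260:450],None,fx=2.1,fy=2.1,interpolation=2);b=cv2.resize(cv2.imread("pics/scene5.png")[160:320,280:460],None,fx=2.1,fy=2.1,interpolation=2)
cv2.imwrite("pics/p2.png",np.hstack([a,np.pad(b,((0,a.shape[0]-b.shape[0]),(0,0),(0,0)))]))
st();print(rel(pol(122,30,53),-8.6+60))
E
```

```text
time_s: 14.8
ee_pos: [532.2, 235.8, 173.2]
tcp_rot: [-1.039, -2.965, -0.004]
force: [-0.5, 0.3, 0.3]
finger_gap: 0.598
grip_force: 0.0
time_s: 14.97
ee_pos: [533.0, 230.7, 172.7]
tcp_rot: [-1.033, -2.967, 0.001]
force: [0.6, -0.4, -0.3]
finger_gap: 0.601
grip_force: 0.0
t15.07 [533.8 229.7 173.2] [-0.3 -0.2 -0.2] 0.6 0.0
(array([0.   , 0.001, 0.001]), array([ -1.4,   2.6, 120.2]))
```

View pics/p2.png

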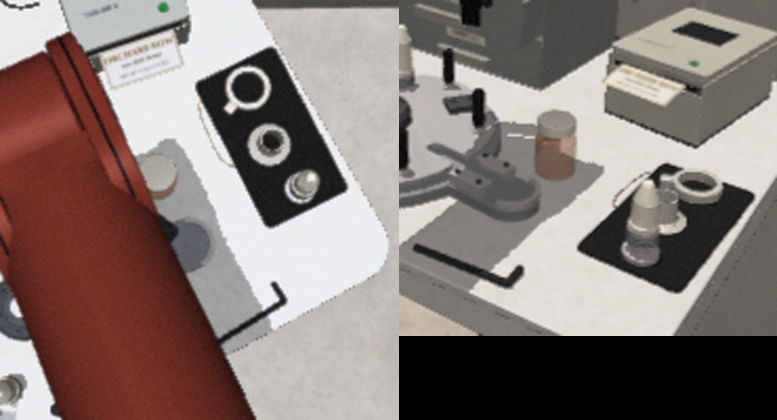

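The short nozzle stands upright on the mat's free end, at about (300,185) in the top half and (640,250) in the scene half. The parts and the jar haven't moved. Now grip the handle and turn the wheel back.

```bash
python3 nudge.py '[[0,0,0,-1.4,2.6,20,0.6],[0,0,0,-1.4,2.6,50,0.6],[0,0,0,-1.4,2.6,80,0.6],[0,0,0,-1.4,2.6,103,0.6],[0,0,0,-1.4,2.6,114,0.6],[0,0,0,-1.4,2.6,119,0.6],[0,0,0,-1.4,2.6,119,0.6]]'
python3 nudge.py '[[0,0,0,0,0,0,0],[0,0,0,0,0,0,0],[0,0,0,0,0,0,0],[0,0,0,0,0,0,0],[0,0,0,0,0,0,0],[0,0,0,0,0,0,0],[0,0,0,0,0,0,0],[0,0,0,0,0,0,0],[0,0,0,0,0,0,0],[0,0,0,0,0,0,0]]'
python3 - <<'E'
from h import *
print(rel(pol(122,0,53.8),-68.6+90),rel(pol(122,30,53.8),51.4))
E
```

```text
time_s: 15.65
ee_pos: [536.1, 231.4, 53.4]
tcp_rot: [-1.038, -2.965, 0.001]
force: [-0.9, -0.9, 0.6]
finger_gap: 0.601
grip_force: 0.0
time_s: 16.48
ee_pos: [536.0, 232.3, 53.8]
tcp_rot: [1.037, 2.965, 0.0]
force: [-1.7, -0.1, 3.5]
finger_gap: 0.173
grip_force: 30.0
(array([ 0.   , -0.   ,  0.525]), array([ 15.1, -61.7,  -0. ])) (array([0.   , 0.   , 0.001]), array([-1.3, -0.8, -0. ]))
```

```bash
python3 nudge.py '[[0,0,0.052,0.2,-6.4,0,0],[0,0,0.105,0.7,-12.8,0,0],[0,0,0.157,1.5,-19.1,0,0],[0,0,0.209,2.7,-25.4,0,0],[0,0,0.262,4.2,-31.6,0,0],[0,0,0.314,6,-37.7,0,0],[0,0,0.367,8.1,-43.7,0,0],[0,0,0.419,10.6,-49.6,0,0],[0,0,0.471,13.3,-55.4,0,0],[0,0,0.524,16,-61,0,0]]'
python3 nudge.py '[[0,0,0.052,0.2,-6.4,0,0],[0,0,0.105,0.7,-12.8,0,0],[0,0,0.157,1.5,-19.1,0,0],[0,0,0.209,2.7,-25.4,0,0],[0,0,0.262,4.2,-31.6,0,0],[0,0,0.314,6,-37.7,0,0],[0,0,0.367,8.1,-43.7,0,0],[0,0,0.419,10.6,-49.6,0,0],[0,0,0.471,13.3,-55.4,0,0],[0,0,0.524,16.3,-61,0,0]]'
python3 nudge.py '[[0,0,0,0,0,0,0],[0,0,0,0,0,0,0]]'
python3 - <<'E'
from h import *
print(rel(pol(122,-30,53.8),-8.6))
E
```

```text
time_s: 17.32
ee_pos: [485.6, 195.2, 53.8]
tcp_rot: [1.772, 2.594, 0.003]
force: [0.0, 3.9, -0.5]
finger_gap: 0.173
grip_force: 30.0
time_s: 18.15
ee_pos: [422.7, 188.5, 53.8]
tcp_rot: [-2.383, -2.046, -0.003]
force: [4.2, 4.9, -4.6]
finger_gap: 0.174
grip_force: 30.0
time_s: 18.32
ee_pos: [422.8, 188.4, 53.7]
tcp_rot: [-2.379, -2.051, -0.003]
force: [1.1, 6.1, -2.6]
finger_gap: 0.177
grip_force: 30.0
(array([ 0.001, -0.002,  0.002]), array([-2. ,  0.5, -0.1]))
```

```bash
python3 nudge.py '[[0,0,0,0,0,0,0.25],[0,0,0,0,0,0,0.5],[0,0,0,0,0,0,0.6],[0,0,0,0,0,0,0.6],[0,0,0,0,0,0,0.6],[0,0,0,0,0,-30,0.6],[0,0,0,0,0,-65,0.6],[0,0,0,0,0,-100,0.6],[0,0,0,0,0,-130,0.6],[0,0,0,0,0,-130,0.6]]'
python3 nudge.py '[[0,0,0,0,20,-10,0.6],[0,0,0,0,45,-20,0.6],[0,0,0,0,70,-30,0.6],[0,0,0,0,70,-30,0.6],[0,0,0,0,70,-30,0.6]]'
python3 - <<'E'
from h import *
C=cams(("wrist","scene","top"))
for n in C: cv2.imwrite(f"pics/{n}6.png",C[n]["image"])
w=cv2.resize(C["wrist"]["image"][:260],None,fx=.9,fy=.9);s=cv2.resize(C["scene"]["image"][160:300,190:460],(576,299),interpolation=2)
cv2.imwrite("pics/p3.png",np.vstack([w,np.pad(s,((0,0),(0,0),(0,0)))]))
for n,P in(("block",pol(105,0,38)),("h30",pol(122,30,81)),("h-30",pol(122,-30,81))):print(n,(proj(C["wrist"],P)*.9).round())
st()
E
```

```text
time_s: 19.15
ee_pos: [425.4, 188.5, 189.3]
tcp_rot: [2.382, 2.048, 0.013]
force: [0.8, 1.2, -0.2]
finger_gap: 0.596
grip_force: 0.0
time_s: 19.57
ee_pos: [492.7, 176.2, 213.3]
tcp_rot: [2.383, 2.046, -0.001]
force: [-1.0, -0.0, -1.4]
finger_gap: 0.6
grip_force: 0.0
block [267. 137.]
h30 [317. 113.]
h-30 [216. 172.]
t19.72 [490.8 176.9 212.8] [ 0.5  1.1 -0.8] 0.601 0.0
```

View pics/p3.png

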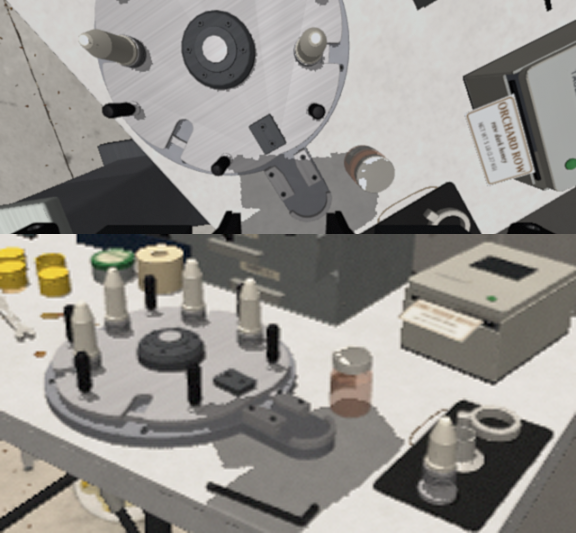

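The blank block is at the gate: seen at (268,134), predicted (267,137), and the handles match. The emptied slot is beside it at (180,135), the four tall nozzles are in their slots, and the short nozzle stands on the mat at (440,460). Handing in.

```bash
python3 -c "
from station import robot
print(robot.job_done())"
```

```text
the job is handed in; nothing more can be done
None
```

The job is handed in at about 20 s of the 72 s allowed: the short nozzle stands upright on the free end of the mat, the blank is back at the gate, the four tall nozzles are in their slots, and in the last pictures the jar and mat parts look unmoved.

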